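# Close the register cover of a meter head snug on its gasket

### The arm

A 6-joint arm with a two-finger parallel gripper is mounted at the origin on the work surface. World frame = base frame: x ahead of the robot, y to its left, z up, the work surface at z = 0. Lengths are in m, angles in rad, forces in N, time in s.
With the tool pointing down it reaches from about 0.35 to 0.975 m from the base axis. Payload 4.9 kg.
Tool frame: the origin (TCP) lies between the finger pads, 19 mm behind the fingertips; this is the grasp point; z points along the fingers, y is the line along which they close (so a half turn about z gives the same grasp; the last joint's range is limited). The gripper opens to 85 mm and grips with 20 to 120 N. Pads are 22 mm wide; open, the fingers measure 114 mm over their backs; the gripper's body (76 mm by 85 mm) begins 54 mm behind the grasp point. The pads swing forward as they close: fully open they stand 13 mm farther back than shut.
Start: joints at [1.156, 0.053, 1.613, -0, 1.476, -0.119], TCP at [0.182, 0.598, 0.25] pointing down, gripper open.
Joint ranges: [-3.01, 3.01], [-1.01, 2.22], [0.06, 2.58], [-1.02, 4.17], [0.09, 2.62], [-3.14, 3.14]. Speed limits (rad/s): [2.57, 2.57, 3.14, 3.14, 3.14, 3.14].

### API

Orientations are given as a rotation vector (axis times angle).
In Python, from station import ctrl, optics, job gives the robot as it stands.
- The arm moves only by the shell command python3 -m jog 'ROWS' [OPENING] [FORCE]. ROWS is JSON, a list of rows, each a list of 2 entries, a list of its own where there are three numbers: the shift along the tool's x, y, z in m, then the turn, a rotation vector about the tool's x, y, z in rad. A call has 1 to 5 rows; each row is the pose to reach, as a shift and turn from the pose commanded when the call began, along the tool's axes at that moment; what a row does not reach only later rows make up. A row lasts 1/10 s, in which the tool goes at most 50 mm and 8.59 degrees, less where a joint would pass 70% of its speed; a pose out of reach is approached as far as the arm can. A call with a gripper value outside its range is refused whole. OPENING is the opening, from 0 (shut) to 1 (fully open), set as the call begins (- or left out, the last holds). The fingers move at their own pace and stop on an object; FORCE is the grip in N (left out, the last holds). Time passes only in rows, so rows that repeat a pose let the fingers close. It gives the time, the measured TCP pose, the force, the opening and the grip force at its end, in the units of the state.
- ctrl.get_obs(): the state, without advancing time (a new reading comes with each control period).
- optics.get_image(name): name is "side" or "top"; returns a dict with "image" (480x640x3 uint8, blue, green, red), "fx", "fy", "cx", "cy" (pixels), "rvec" (rotation vector, rad) and "tvec" (3), from world to camera coordinates, as OpenCV has them. Camera axes: x right, y down, z forward; pixel columns grow to the right and rows downward; lengths in m; the calibration is good to about 2 mm. A picture is of the moment at which its call begins. There is no depth.
- job.finish_job(): hands the job in; it is judged then, once.
The state is a dict: "t": time; "q": joint angles; "dq": joint speeds; "effort": joint torques, N m; "tool_pos": TCP position; "tool_rot": TCP orientation; "contact_force": force on the tool from outside, world axes, zero at the start; "wrist_torque": the same for the moment, N m; "opening": finger opening in m; "grip_force": force on a finger pad.
Only numpy, scipy, OpenCV 4.12 (cv2) and the standard library are available. Lean on these libraries where they do the work, as an engineer would, in place of code of your own. Each camera call takes 0.05 s, during which the arm holds its last target. There are 200 camera calls.

### The job

Pick up the brass register cover, set it on the brass collar of the white enamel meter head with its three pins going down through the collar's notches, and turn it clockwise (seen from above) until it is snug on its rubber gasket: turned home to about 0.35 N m, and never forced past 0.5 N m, which would crush the gasket. Then let go of it, leaving the two coins, their tray and everything else on the bench where they are.

Things in the scene. Friction and masses are not known exactly. Their poses are not given: they have to be found in the camera images.
- cover: Loose brass register cover on the bench, any way round: a knurled round cap 64 mm across, about 0.28 kg, with a grip bar on top. Origin: centre of the skirt's lower edge, z up, x along the bar. Skirt 17 mm deep with a 2.5 mm wall, open below; the 4 mm top plate lies from z = 17 to 21 mm.
- bar (a point): Grip point of the cover, on its axis 44 mm above its origin. The straight bar runs along the cover's x: 56 mm long, 14 mm wide, from 23 mm below this point to 1 mm above it. Grip it from above with the fingers on its long sides, tips at least 2 mm above the top plate (TCP at this point is right).
- pin (a point): Inner tip of the cover's pin under the bar's +x end, 23.5 mm from the axis and 4 mm above the skirt's lower edge. There are three such steel pins, 5 mm thick, pointing inwards from the skirt, at 0, 120 and 240 degrees from the cover's +x; steel rivet heads on the skirt and the top plate mark them.
- frame: Green steel test frame, fixed, 240 x 230 mm, deck 70 mm high, with the white enamel meter head (96 mm across) clamped on it and, upright on the meter, the brass collar for the cover. Origin on the bench below the collar's axis; front, with the tray, to -x. A coin-entry block, 136 mm high, is 45 to 79 mm behind the axis; a gauge, 164 mm high, is at x 85, y -85 mm.
- neck (a point): Centre of the collar's rim, 150 mm above the bench, axes as the frame's. Neck 44 mm across (rim 39), 20 mm high. The rubber gasket ring on it, 37 mm across, may be thin or thick: it stands 3 to 7 mm above the rim. The cover goes over the neck with 1.5 mm play; resting on the gasket its origin is 10 to 14 mm below this point, with pins caught on the ramps only 2 mm below.
- notch (a point): Middle of one of the three notches between the collar's ramps, 25 mm from the axis along the frame's +x, at rim height; the others are at 120 and 240 degrees. Each is 0.83 rad wide and the pins 0.2 rad, so pins enter within about 0.25 rad of the middle. From there the cover turns clockwise nearly freely (under 0.1 N m) for 0.5 to 1.2 rad, depending on the gasket.
- ramp_foot (a point): Low end of one of the three ramps (they reach 28 mm from the axis), 1.5 rad clockwise of the notch, just before its stop. The pins ride under the ramps, which draw the cover down 6 mm per rad and press it on the gasket: torque then climbs about 3 N m per rad. 0.35 N m clamps with about 17 N (snug), 0.5 N m with 27 N (too tight). The cover stays where left; it can be turned back.
- tray (a joint): The brass drawer-slide tray (170 x 130 x 22 mm) drawn out under the front of the test frame: displacement from where it stands at the start, m, positive outwards. It glides at about 3 N. Leave it.
- coin_a: Copper coin, 31 mm across, 3 mm thick, in the tray. Origin: centre of its underside. Leave it.
- coin_b: The other copper coin, the same. Leave it.
- coin_ramp: Steel coin ramp, a tilted channel 150 x 50 x 65 mm on a base plate. Origin: centre of its underside. Leave it.
- cam: Bronze cam, an egg-shaped disc 63 x 50 mm, 20 mm high at its hub. Origin: on the hub's axis, underside. Leave it.
- union_nut: Brass hexagonal union nut, an open ring 46 mm across flats, 20 mm high. Origin: centre of its underside. Leave it.
- driver: Screwdriver, 190 mm long, lying. Origin: about the middle of its length. Leave it.
- polish_jar: Jar of polish, 58 mm across, 62 mm high. Origin: centre of its underside. Leave it.
- parts_dish: Steel parts dish, 92 mm across, 28 mm high. Origin: centre of its underside. Leave it.
Things that resemble listed ones, but are neither listed nor needed, are in the scene too. What is meant by the cover is not green or orange, and is the larger of those in its own colour.

How it is judged:
By the outcome, as a careful person would: the job done as asked, in the order asked, and still so for the second after the job is handed in, with the robot touching nothing.
It also fails if it takes over 64 s, if anything falls off the work surface, if the arm or the gripper's body presses on something with over 40 N, if the wrist force passes 120 N, or if a joint passes its speed limit or range.

## Working session

There is one attempt and no reset: what is moved stays moved. The work goes in short steps, Python scripts to look and compute and a shell command to move; the robot and the scene stay as the last step left them, time stands still between calls to the robot, and variables do not carry over. Pictures are saved under pics/ and viewed, at most 10 in all, crops included, and the job is handed in when it is done.

```bash
mkdir -p pics; python3 - <<'E'
from station import ctrl, optics
import cv2,pickle
for n in("top","side"):
    d=optics.get_image(n);cv2.imwrite(f"pics/{n}0.png",d["image"]);pickle.dump(d,open(f"{n}0.pkl","wb"))
    print(n,d["fx"],d["fy"],d["cx"],d["cy"],d["rvec"],d["tvec"])
o=ctrl.get_obs();print(o)
E
```

```text
top 515.9239447433877 515.9239447433877 325.4179901593904 237.70330598061014 [ 2.15461205 -2.17065598  0.13872929] [-9.12907425e-04  5.19399097e-01  1.22796685e+00]
side 535.5560419937248 535.5560419937248 324.89260652861486 242.41571186775798 [ 0.29369317 -2.66655741  1.38954358] [0.51610005 0.15664283 1.14557473]
{'t': 0.1, 'q': array([ 1.15601071e+00,  5.33217087e-02,  1.61415473e+00, -1.14390963e-06,
        1.47601931e+00, -1.19017783e-01]), 'dq': array([-0.00078215, -0.00275926, -0.0031269 ,  0.00198855,  0.00243617,
        0.00137895]), 'effort': array([-1.91587033e-04, -3.94900954e+01, -3.71361315e+01, -3.91856531e-05,
        3.93959926e-03, -4.22396454e-06]), 'tool_pos': array([0.18196577, 0.59736728, 0.24886797]), 'tool_rot': array([-4.62825317e-01, -3.10680579e+00,  2.88354794e-03]), 'contact_force': array([-0.79116675, -0.16494213, -0.08227855]), 'wrist_torque': array([ 0.01660212, -0.05120888, -0.00560922]), 'grip_force': 0.0, 'opening': 0.08553359237948542}
```

View pics/top0.png

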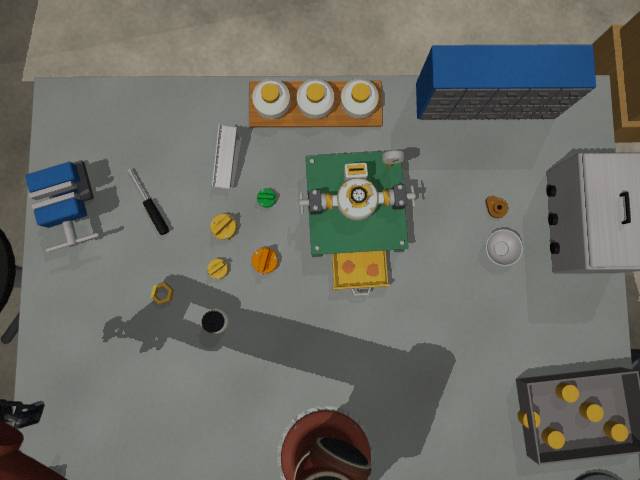

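View pics/side0.png

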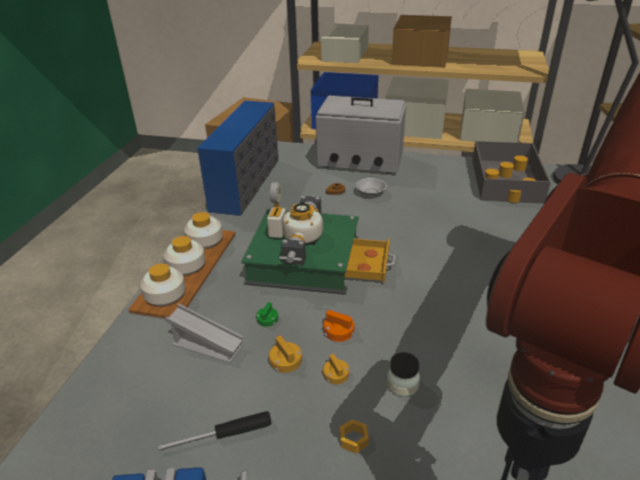

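Top view: the brass covers are at (223,226), the larger, and (218,268), the smaller. The orange one is at (264,260) and the green at (266,197). (223,226) fits: it is brass and the larger of its colour. The collar is at about (358,196). In the side view the cover is at (285,355) and the collar at (302,212). I'll confirm with a crop and measure.

```bash
cat > h.py <<'E'
import cv2,numpy as np,pickle
from scipy.spatial.transform import Rotation as Ro
def load(n,i=0): return pickle.load(open(f"{n}{i}.pkl","rb"))
def snap(n,i):
    from station import optics
    d=optics.get_image(n);pickle.dump(d,open(f"{n}{i}.pkl","wb"));return d
def ray(d,p):
    R=cv2.Rodrigues(np.array(d["rvec"],float))[0];c=-R.T@np.array(d["tvec"])
    v=R.T@np.array([(p[0]-d["cx"])/d["fx"],(p[1]-d["cy"])/d["fy"],1]);return c,v/np.linalg.norm(v)
def plane(d,p,z):
    c,v=ray(d,p);return c+v*(z-c[2])/v[2]
def tri(d1,p1,d2,p2):
    c1,v1=ray(d1,p1);c2,v2=ray(d2,p2)
    s=np.linalg.lstsq(np.c_[v1,-v2],c2-c1,rcond=None)[0]
    a,b=c1+s[0]*v1,c2+s[1]*v2;return (a+b)/2,np.linalg.norm(a-b)
def proj(d,X):
    R=cv2.Rodrigues(np.array(d["rvec"],float))[0];q=R@np.array(X)+np.array(d["tvec"])
    return np.array([d["fx"]*q[0]/q[2]+d["cx"],d["fy"]*q[1]/q[2]+d["cy"]])
def crop(d,x,y,w,h,s): return cv2.resize(d["image"][y:y+h,x:x+w],None,fx=s,fy=s,interpolation=cv2.INTER_CUBIC)
E
python3 - <<'E'
from h import *
t,s=load("top"),load("side")
for n,d in(("t",t),("s",s)): print(n,ray(d,(320,240))[0])
a=np.vstack([np.hstack([crop(t,193,196,60,60,6),crop(s,255,325,60,60,6)])[:, :],])
b=np.hstack([crop(t,313,151,90,60,4),crop(s,257,175,90,60,4)])
cv2.imwrite("pics/c1.png",np.vstack([a[:,:720],b[:,:720]]))
print("cover",plane(t,(223,226),.03),plane(s,(285,355),.03))
print("neck",plane(t,(358,196),.15),plane(s,(302,212),.15))
E
```

```text
t [0.3678331 0.0051949 1.2815423]
s [0.29726576 0.9424267  0.79164555]
cover [0.5501444 0.2456095 0.03     ] [0.54687241 0.26253039 0.03      ]
neck [ 0.59826166 -0.07728725  0.15      ] [ 0.59526581 -0.06113519  0.15      ]
```

View pics/c1.png

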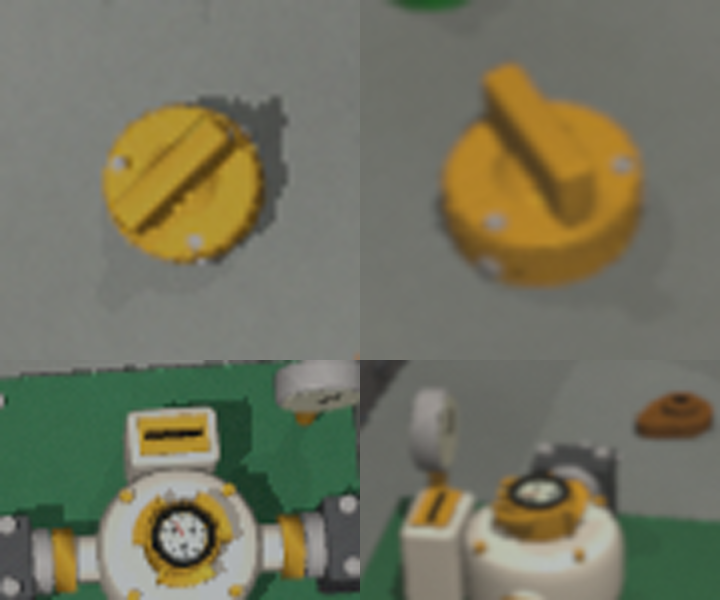

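The crop confirms it: a brass cap with a bar, and plate rivets at top crop (119,163) and (196,242), which is full frame (212.8,223.2) and (225.7,236.3). So +x points up-right. The dark gasket ring with its dial is centred at about (358,195) in the top view and (301,207) in the side view.

```bash
python3 - <<'E'
from h import *
t,s=load("top"),load("side")
P=lambda ps:[plane(t,p,.021) for p in ps]
def rivs(d,x,y,w):
    hsv=cv2.cvtColor(d["image"][y:y+w,x:x+w],cv2.COLOR_BGR2HSV)
    return hsv
# rivets top/side by crop readings (-.5 px crop center shift negligible)
tr=[(193+119.5/6-.5,196+163/6-.5),(193+196/6-.5,196+242/6-.5)]
sr=[(255+(621-360)/6-.5,325+163/6-.5),(255+(496-360)/6-.5,325+222/6-.5)]
A=P(tr);print("top riv",A); B=[plane(s,p,.021) for p in sr];print("side riv",B)
for i in(0,1):
  for j in(0,1): print(i,j,*tri(t,tr[i],s,sr[j]))
# cover mask
for n,d,(x,y,w) in(("t",t,(193,196,60)),("s",s,(255,325,60))):
    hsv=cv2.cvtColor(d["image"][y:y+w,x:x+w],cv2.COLOR_BGR2HSV)
    m=cv2.inRange(hsv,(15,120,60),(32,255,255));c=max(cv2.findContours(m,0,2)[0],key=cv2.contourArea)
    e=cv2.minEnclosingCircle(c);print(n,"circle",e,"rad m at .02",e[1])
    print(plane(d,(e[0][0]+x,e[0][1]+y),.015))
# gasket ring
for n,d,(x,y,w,h) in(("t",t,(343,181,32,32)),("s",s,(283,198,36,20))):
    g=d["image"][y:y+h,x:x+w].max(2);m=(g<60).astype(np.uint8)
    c=max(cv2.findContours(m,0,2)[0],key=cv2.contourArea);e=cv2.fitEllipse(c);p=(e[0][0]+x,e[0][1]+y);print(n,p,e[1],plane(d,p,.155))
    if n=="t":pt=p
    else: print(tri(t,pt,s,p))
# deck
hsv=cv2.cvtColor(t["image"],cv2.COLOR_BGR2HSV);m=cv2.inRange(hsv,(60,90,40),(90,255,200));m[:, :295]=0
m=cv2.morphologyEx(m,3,np.ones((25,25)));c=max(cv2.findContours(m,0,2)[0],key=cv2.contourArea)
b=cv2.boxPoints(cv2.minAreaRect(c));q=np.array([plane(t,p,.07) for p in b]);print(b,q,"edge ang",[np.arctan2(*(q[(i+1)%4]-q[i])[1::-1]) for i in range(4)],[np.linalg.norm(q[(i+1)%4]-q[i]) for i in range(4)])
E
```

```text
top riv [array([0.55993805, 0.27353469, 0.021     ]), array([0.52699194, 0.24162676, 0.021     ])]
side riv [array([0.52748787, 0.24074234, 0.021     ]), array([0.5597165 , 0.27372812, 0.021     ])]
0 0 [0.53783291 0.26481777 0.04808997] 0.03584690115711154
0 1 [0.55987747 0.27355779 0.02080271] 0.00018193778912952146
1 0 [0.52705983 0.24150154 0.02183666] 0.000348590216673058
1 1 [ 0.54893517  0.25066769 -0.00429623] 0.0379691500774648
t circle ((30.14788818359375, 30.359155654907227), 13.357963562011719) rad m at .02 13.357963562011719
[0.55142853 0.24811085 0.015     ]
s circle ((29.5, 28.5), 18.66825294494629) rad m at .02 18.66825294494629
[0.55387826 0.24554962 0.015     ]
t (358.5410633087158, 194.47056770324707) (14.760934829711914, 15.527481079101562) [ 0.60069452 -0.07817967  0.155     ]
s (299.31184577941895, 206.12690544128418) (5.344167232513428, 11.00611400604248) [ 0.60577622 -0.07707091  0.155     ]
(array([ 0.60339762, -0.07781489,  0.15433891]), np.float64(0.005106624573656179))
[[305.05447 155.87161]
 [401.36575 149.85217]
 [407.51358 248.21793]
 [311.2023  254.23737]] [[ 0.71379826  0.04308479  0.07      ]
 [ 0.72738777 -0.18977913  0.07      ]
 [ 0.48832016 -0.19820315  0.07      ]
 [ 0.47569351  0.02934075  0.07      ]] edge ang [np.float64(-1.512504264732967), np.float64(-3.106370236669879), np.float64(1.6262305146068836), np.float64(0.057658664921985965)] [np.float64(0.23326010899140306), np.float64(0.23921598832975582), np.float64(0.22789396707950033), np.float64(0.23850109118721002)]
```

```bash
cat > go.py <<'E'
import sys,numpy as np
from scipy.spatial.transform import Rotation as Ro
from station import ctrl
def go(pos,yawy=None):
    o=ctrl.get_obs();R=Ro.from_rotvec(o["tool_rot"]);M=R.as_matrix()
    yaw=np.arctan2(M[1,1],M[0,1]);
    if yawy is None:yawy=yaw
    c,s=np.cos(yawy),np.sin(yawy);D=np.array([[s,c,0],[-c,s,0],[0,0,-1]])
    print("t",o["t"],"pos",o["tool_pos"].round(4),"yawy",yaw.round(3),"q6",o["q"][5].round(2),"F",o["contact_force"].round(2),"T",o["wrist_torque"].round(3),"open",round(o["opening"],4),"grip",round(o["grip_force"],1))
    print("shift",(M.T@(np.array(pos)-o["tool_pos"])).round(4),"turn",(R.inv()*Ro.from_matrix(D)).as_rotvec().round(3))
if __name__=="__main__":
    a=[float(v) for v in sys.argv[1:]];go(a[:3],a[3] if len(a)>3 else None)
E
python3 -m jog '[[[-0.45,-0.22,0],[0,0,0]],[[-0.45,-0.22,0],[0,0,0]],[[-0.45,-0.22,0],[0,0,0]],[[-0.45,-0.22,0],[0,0,0]],[[-0.45,-0.22,0],[0,0,0]]]' 0.6
python3 go.py .5527 .248 .16 .77
python3 - <<'E'
from h import *
s=load("side");t=load("top")
p=(257+178/4-.4,175+131/4-.4);print(p,plane(s,p,.155),tri(t,(358.54,194.47),s,p))
E
```

```text
t: 0.6
tool_pos: [0.3659, 0.4257, 0.2495]
tool_rot: [-0.462, -3.107, 0.001]
contact_force: [0.2, 0.6, 0.0]
opening: 0.0511
grip_force: 0.0
t 0.6 pos [0.3659 0.4257 0.2495] yawy 1.275 q6 -0.55 F [0.21 0.64 0.01] T [ 0.012 -0.048  0.034] open 0.0511 grip 0.0
(301.1, 207.35) [ 0.60029151 -0.07261788  0.155     ] (array([ 0.60173285, -0.07840334,  0.15134891]), np.float64(0.0005613041506856586))Traceback (most recent call last):
  File "go.py", line 12, in <module>
    a=[float(v) for v in sys.argv[1:]];go(a[:3],a[3] if len(a)>3 else None)
                                       ~~^^^^^^^^^^^^^^^^^^^^^^^^^^^^^^^^^^
  File "go.py", line 10, in go
    print("shift",(M.T@(np.array(pos)-o["tool_pos"])).round(4),"turn",(R.inv()*Ro.from_matrix(D)).as_rotvec().round(3))
                                                                               ~~~~~~~~~~~~~~^^^
  File "scipy/spatial/transform/_rotation.pyx", line 1143, in scipy.spatial.transform._rotation.Rotation.from_matrix
ValueError: Non-positive determinant (left-handed or null coordinate frame) in rotation matrix 0: [[ 0.69613524  0.71791067  0.        ]
 [-0.71791067  0.69613524  0.        ]
 [ 0.          0.         -1.        ]].
```

```bash
sed -i 's/\[\[s,c,0\],\[-c,s,0\]/[[-s,c,0],[c,s,0]/' go.py; python3 go.py .5527 .248 .16 .77
```

```text
t 0.6 pos [0.3659 0.4257 0.2495] yawy 1.275 q6 -0.55 F [0.21 0.64 0.01] T [ 0.012 -0.048  0.034] open 0.0511 grip 0.0
shift [-0.2305 -0.1156  0.0895] turn [-0.    -0.     0.505]
```

```bash
python3 -m jog '[[[-0.05,-0.025,0],[0,0,0.1]],[[-0.1,-0.05,0],[0,0,0.2]],[[-0.15,-0.075,0.02],[0,0,0.3]],[[-0.19,-0.1,0.05],[0,0,0.4]],[[-0.2305,-0.1155,0.08],[0,0,0.505]]]' 0.6 >/dev/null
python3 -m jog '[[[0,0,0],[0,0,0]],[[0,0,0],[0,0,0]]]' >/dev/null
python3 go.py .5527 .248 .044 .77
python3 - <<'E'
from h import *
t=snap("top",1);s=snap("side",1)
cv2.imwrite("pics/c2.png",np.hstack([crop(t,163,166,100,120,4),crop(s,235,280,100,120,4)]))
E
```

```text
t 1.3 pos [0.5336 0.2644 0.1837] yawy 0.769 q6 -0.43 F [0.36 0.94 0.32] T [ 0.031  0.04  -0.015] open 0.0512 grip 0.0
shift [-0.0254  0.0027  0.1396] turn [-0.003 -0.002 -0.001]
```

View pics/c2.png

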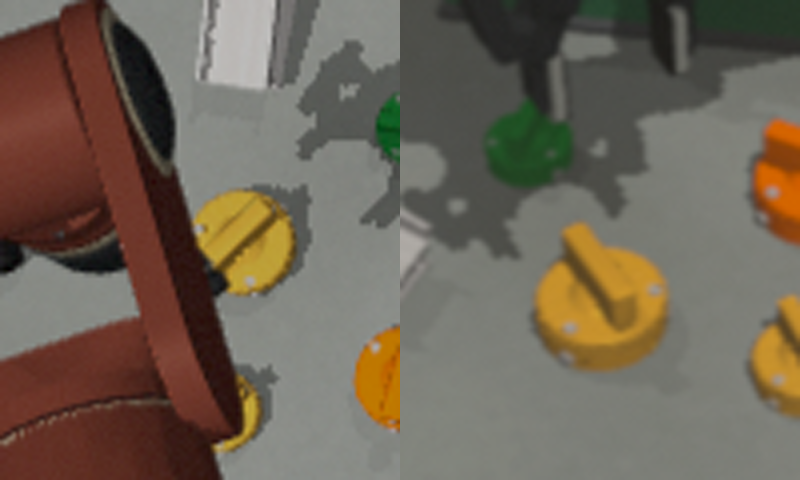

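The view shows the cover untouched at side crop (600,305), with the fingers above and behind it. The remaining shift is -25 mm along tool x, then down.

```bash
python3 -m jog '[[[-0.0255,0.003,0.03],[0,0,0]],[[-0.0255,0.003,0.06],[0,0,0]],[[-0.0255,0.003,0.08],[0,0,0]],[[-0.0255,0.003,0.08],[0,0,0]],[[-0.0255,0.003,0.08],[0,0,0]]]' >/dev/null
python3 go.py .5527 .248 .044 .77
```

```text
t 1.9 pos [0.5537 0.2504 0.1066] yawy 0.772 q6 -0.47 F [ 0.32 -0.46  0.01] T [ 0.002 -0.047 -0.021] open 0.0512 grip 0.0
shift [-0.0009 -0.0025  0.0626] turn [0.001 0.001 0.002]
```

```bash
python3 -m jog '[[[-0.001,-0.002,0.03],[0,0,0]],[[-0.001,-0.002,0.05],[0,0,0]],[[-0.001,-0.002,0.0615],[0,0,0]],[[-0.001,-0.002,0.0615],[0,0,0]],[[-0.001,-0.002,0.0615],[0,0,0]]]' >/dev/null
python3 go.py .5527 .248 .044 .77
python3 -m jog '[[[0,0,0],[0,0,0]],[[0,0,0],[0,0,0]],[[0,0,0],[0,0,0]],[[0,0,0],[0,0,0]],[[0,0,0],[0,0,0]]]' 0 50
python3 go.py .5527 .248 .044 .77
```

```text
t 2.4 pos [0.5541 0.2477 0.0455] yawy 0.771 q6 -0.47 F [ 0.32 -0.3   0.88] T [-0.046 -0.004  0.007] open 0.051 grip 0.0
shift [ 0.0012 -0.0007  0.0015] turn [0.002 0.001 0.001]
t: 2.9
tool_pos: [0.554, 0.2473, 0.0452]
tool_rot: [1.224, 2.892, 0.002]
contact_force: [0.6, 0.3, 6.2]
opening: 0.0132
grip_force: 51.4
t 2.9 pos [0.554  0.2473 0.0452] yawy 0.77 q6 -0.47 F [0.59 0.3  6.24] T [-0.009  0.144 -0.029] open 0.0132 grip 51.4
shift [ 0.0014 -0.0005  0.0012] turn [ 0.002  0.001 -0.   ]
```

```bash
python3 -m jog '[[[0,0,-0.03],[0,0,0]],[[0,0,-0.07],[0,0,0]],[[0,0,-0.12],[0,0,0]],[[0,0,-0.17],[0,0,0]],[[0,0,-0.20],[0,0,0]]]' 0 80 >/dev/null
python3 go.py .602 -.0782 .245 1.62
```

```text
t 3.4 pos [0.5537 0.2472 0.2474] yawy 0.77 q6 -0.47 F [ 0.23  0.84 -2.57] T [ 0.01  -0.06  -0.007] open 0.0122 grip 80.1
shift [-0.2672 -0.1918  0.0023] turn [ 0.002  0.003 -0.85 ]
```

```bash
python3 -m jog '[[[-0.03,-0.02,0],[0,0,-0.12]],[[-0.065,-0.045,0],[0,0,-0.25]],[[-0.1,-0.07,0],[0,0,-0.37]],[[-0.135,-0.095,0],[0,0,-0.5]],[[-0.16,-0.115,0],[0,0,-0.6]]]' >/dev/null
python3 go.py .602 -.0782 .245 1.62
```

```text
t 3.9 pos [0.5812 0.0497 0.242 ] yawy 1.373 q6 -1.42 F [-0.04  0.39 -3.01] T [ 0.007 -0.024  0.01 ] open 0.0122 grip 80.0
shift [-0.0455 -0.1213 -0.003 ] turn [-0.001 -0.003 -0.247]
```

```bash
python3 -m jog '[[[-0.015,-0.04,0],[0,0,-0.1]],[[-0.03,-0.08,0],[0,0,-0.2]],[[-0.0455,-0.115,-0.003],[0,0,-0.247]],[[-0.0455,-0.1213,-0.003],[0,0,-0.247]],[[-0.0455,-0.1213,-0.003],[0,0,-0.247]]]' >/dev/null
python3 -m jog '[[[0,0,0],[0,0,0]],[[0,0,0],[0,0,0]]]' >/dev/null
python3 go.py .602 -.0782 .245 1.62
python3 - <<'E'
from h import *
t=snap("top",2);s=snap("side",2)
cv2.imwrite("pics/c3.png",np.hstack([crop(t,308,146,100,120,4),crop(s,250,130,100,120,4)]))
E
```

```text
t 4.6 pos [ 0.6019 -0.0745  0.2461] yawy 1.618 q6 -1.86 F [-0.43 -0.03 -3.52] T [-0.042  0.005 -0.003] open 0.0116 grip 80.1
shift [ 0.0001 -0.0037  0.0011] turn [ 0.001 -0.001 -0.002]
```

View pics/c3.png

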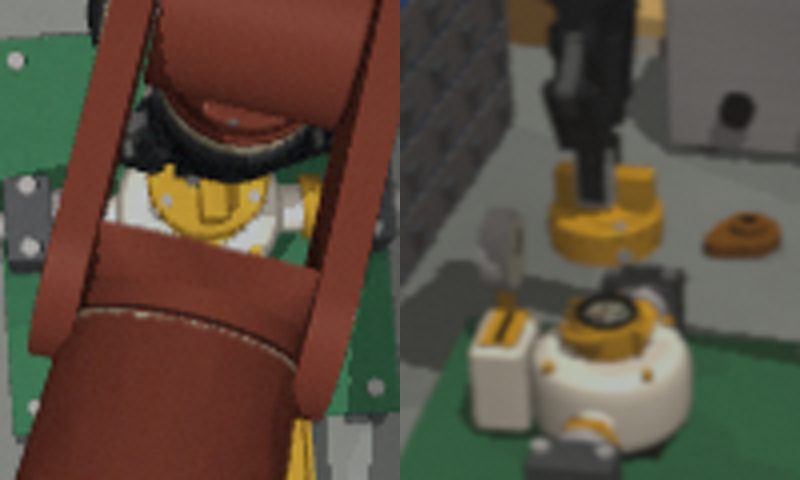

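The cover is held above the collar. Plate rivets are at top crop (167,200) and (252,200) and at side crop (620,226); the gasket ring is at side crop (607,309). I'll compare cover and ring in both views.

```bash
python3 - <<'E'
from h import *
t,s=load("top",2),load("side",2);t0=load("top");s0=load("side")
def cen(d,x,y,r=4):
    im=d["image"].astype(float)[int(y)-r:int(y)+r+1,int(x)-r:int(x)+r+1];w=im[:,:,0];w=np.clip(w-(w.min()+.5*np.ptp(w)),0,None)
    yy,xx=np.mgrid[-r:r+1,-r:r+1];return (int(x)+(w*xx).sum()/w.sum(),int(y)+(w*yy).sum()/w.sum())
z=.2231
a=cen(t,308+167/4,146+200/4,3);b=cen(t,308+252/4,146+200/4,3)
A,B=plane(t,a,z),plane(t,b,z);print(a,b,A,B,np.linalg.norm(A-B))
m=(A+B)/2;c=A-B;c/=np.linalg.norm(c);xd=np.array([c[1],-c[0],0]);print("xdir",xd,"yaw",np.arctan2(xd[1],xd[0]),"cen",m+xd*.01325)
sr=cen(s,250+220/4,130+226/4,3);print("side riv",sr,plane(s,sr,z), tri(t,a,s,sr),tri(t,b,s,sr))
g=s["image"][196:218,285:318].max(2)
mm=(g<75).astype(np.uint8);n,l,st,ce=cv2.connectedComponentsWithStats(mm);print(st,ce)
cs=sorted(cv2.findContours(mm,0,2)[0],key=cv2.contourArea)
c=cs[-1];e=cv2.fitEllipse(c);p=(e[0][0]+285,e[0][1]+196);print(e,p,cv2.boundingRect(c));print(tri(t0,(358.54,194.47),s,p),plane(s,p,.154))
# dark ring bbox in top
g=t0["image"][181:213,343:375].max(2);mm=(g<75).astype(np.uint8);c=max(cv2.findContours(mm,0,2)[0],key=cv2.contourArea);print(cv2.boundingRect(c),cv2.minEnclosingCircle(c),cv2.fitEllipse(c))
E
```

```text
(np.float64(348.609819121447), np.float64(196.27390180878552)) (np.float64(372.0), np.float64(195.71546635182997)) [ 0.58291957 -0.05233764  0.2231    ] [ 0.58379247 -0.10122149  0.2231    ] 0.04889164065926192
xdir [0.99984061 0.01785377 0.        ] yaw 0.017854715951100577 cen [ 0.59660391 -0.076543    0.2231    ]
side riv (np.float64(304.65), np.float64(186.14166666666668)) [ 0.58377367 -0.0524249   0.2231    ] (array([ 0.58331655, -0.05226932,  0.22315274]), np.float64(0.0008111297151841905)) (array([ 0.59412297, -0.1035145 ,  0.19356355]), np.float64(0.00856934064422383))
[[  0   0  33  22 483]
 [  0   0  33  16 242]
 [  1  15   1   1   1]] [[16.03519669 12.27329193]
 [15.99173554  6.94214876]
 [ 1.         15.        ]]
((17.78117561340332, 7.475137233734131), (13.803876876831055, 30.410694122314453), 85.24884033203125) (302.7811756134033, 203.47513723373413) (0, 0, 33, 16)
(array([ 0.59821695, -0.0777356 ,  0.16278161]), np.float64(0.0017297130707432582)) [ 0.60149252 -0.0918629   0.154     ]
(8, 6, 16, 16) ((15.5, 13.5), 7.905794143676758) ((15.465594291687012, 13.36266803741455), (15.121623039245605, 15.434053421020508), 91.0071792602539)
```

```bash
python3 - <<'E'
from h import *
t,s=load("top",2),load("side",2);t0=load("top");s0=load("side")
# ring side, tight ROI, two pictures
for d in(s,s0):
  for th in(60,80,100):
    x,y,w,h=292,200,20,14
    mm=(cv2.resize(d["image"][y:y+h,x:x+w].max(2),None,fx=8,fy=8,interpolation=cv2.INTER_CUBIC)<th).astype(np.uint8)
    c=max(cv2.findContours(mm,0,2)[0],key=cv2.contourArea);r=np.array(cv2.boundingRect(c))/8;e=cv2.fitEllipse(cv2.convexHull(c))
    p=(x+e[0][0]/8-.44,y+e[0][1]/8-.44);print(th,r,np.array(e[1])/8,p,tri(t0,(358.5,194.4),s,p))
# cover silhouettes
def ext(d,x,y,w,h):
    k=8;hsv=cv2.cvtColor(cv2.resize(d["image"][y:y+h,x:x+w],None,fx=k,fy=k,interpolation=cv2.INTER_CUBIC),cv2.COLOR_BGR2HSV)
    m=cv2.inRange(hsv,(12,110,40),(34,255,255));c=max(cv2.findContours(m,0,2)[0],key=cv2.contourArea);c=c[:,0]
    return c/k+[x-.44,y-.44]
c=ext(s,280,165,45,35);L=c[c[:,0].argmin()];Rr=c[c[:,0].argmax()];print("side",L,Rr,c[:,1].min(),c[:,1].max(),(L+Rr)/2)
for X in((.600,-.0765,.155),(.600,-.0765,.21),(.60,-.0765,.215)):print(proj(s,X))
for off in (-.004,-.003,-.002,-.001,0):
    cx=np.array([.6019+off,-.0745])
    th=np.linspace(0,6.283,200)
    P=np.array([proj(s,(cx[0]+.032*np.cos(a),cx[1]+.032*np.sin(a),z)) for a in th for z in(.2021,.2231)]);print(off,P.min(0),P.max(0))
E
```

```text
60 [ 2.     0.    18.    11.875] [11.45293999 19.78622627] (303.219574508667, 204.92862754821778) (array([ 0.59831029, -0.07807056,  0.15887004]), np.float64(0.003464723714225298))
80 [ 0.    0.   20.   12.25] [13.57002258 22.10901451] (301.72911029815674, 204.6273155784607) (array([ 0.5999823 , -0.07777069,  0.15929598]), np.float64(3.2105929308213714e-05))
100 [ 0.     0.    20.    12.625] [16.82566833 22.5241375 ] (300.846563873291, 203.64034944534302) (array([ 0.60065568, -0.07739294,  0.1618353 ]), np.float64(0.002415932688612908))
60 [ 2.625  1.75  11.625 10.125] [10.14059258 12.96463585] (300.764044342041, 206.64967208862305) (array([ 0.60192569, -0.07810299,  0.15330217]), np.float64(0.0014311605859254522))
80 [ 2.125  0.    17.875 12.25 ] [12.24776077 19.59039497] (303.03686862945557, 204.99501949310303) (array([ 0.59855525, -0.07805917,  0.15862979]), np.float64(0.0030769973955701003))
100 [ 1.625  0.    18.375 12.625] [13.09948444 20.04262161] (302.77795558929444, 205.0620833015442) (array([ 0.59889199, -0.07803629,  0.15836587]), np.float64(0.0025166686573299974))
side [286.935 184.06 ] [315.185 185.685] 170.185 196.185 [301.06   184.8725]
[301.66244318 206.50884324]
[300.64225873 185.48981882]
[300.54686764 183.52446088]
-0.004 [286.70096614 174.12771728] [315.66432106 196.20561576]
-0.003 [286.27008064 174.08785124] [315.23341901 196.1607327 ]
-0.002 [285.83933602 174.04799795] [314.80265633 196.11586448]
-0.001 [285.40873222 174.0081574 ] [314.37203296 196.07101109]
0 [284.97826917 173.96832958] [313.94154881 196.02617252]
```

```bash
python3 - <<'E'
from h import *
from scipy.optimize import least_squares
t=load("top",2);t0=load("top")
k=8;x,y,w,h=335,192,50,22
hsv=cv2.cvtColor(cv2.resize(t["image"][y:y+h,x:x+w],None,fx=k,fy=k,interpolation=cv2.INTER_CUBIC),cv2.COLOR_BGR2HSV)
m=cv2.inRange(hsv,(15,110,40),(34,255,255));c=max(cv2.findContours(m,0,1)[0],key=cv2.contourArea)[:,0]/k+[x-.44,y-.44]
lo=np.array([c[np.abs(c[:,0]-u)<.1][:,1].max() for u in np.arange(348,374,1.) if (np.abs(c[:,0]-u)<.1).any()]);us=[u for u in np.arange(348,374,1.) if (np.abs(c[:,0]-u)<.1).any()]
q=np.array([plane(t,(u,v),.2191) for u,v in zip(us,lo)])
f=least_squares(lambda p:np.hypot(q[:,0]-p[0],q[:,1]-p[1])-.032,[.6,-.076],loss="soft_l1",f_scale=.0005);print("cover",f.x,np.round(f.fun*1e3,1))
print(np.c_[us,lo][::4].tolist())
for z in(.152,.155):print("ring",plane(t0,(358.5,194.4),z))
# neck outline from brass: yellow + dark in top0
E
```

```text
cover [ 0.59540986 -0.07484068] [-0.8 -1.3 -1.   0.1  0.9  0.  -0.3 -0.7  0.1 -0.3 -0.   0.4  1.7  2.7
  3.2  0.5  0.8  0.5  0.2 -0.7 -0.6 -1.2 -1.1 -0.5 -0.3  0.1]
[[348.0, 200.31], [352.0, 204.435], [356.0, 205.435], [360.0, 206.56], [364.0, 205.435], [368.0, 202.685], [372.0, 198.685]]
ring [ 0.60147529 -0.07831261  0.152     ]
ring [ 0.60085475 -0.07809082  0.155     ]
```

```bash
python3 go.py .6055 -.0775 .209 1.62
```

```text
t 4.7 pos [ 0.6021 -0.0746  0.2465] yawy 1.619 q6 -1.86 F [-0.67 -0.59 -3.37] T [-0.009 -0.067  0.03 ] open 0.0125 grip 80.1
shift [-0.0033 -0.0031  0.0375] turn [ 0.    -0.    -0.001]
```

```bash
python3 -m jog '[[[-0.0033,-0.0031,0.01],[0,0,0]],[[-0.0033,-0.0031,0.025],[0,0,0]],[[-0.0033,-0.0031,0.0375],[0,0,0]],[[-0.0033,-0.0031,0.0375],[0,0,0]],[[-0.0033,-0.0031,0.0375],[0,0,0]]]' >/dev/null
python3 go.py .6055 -.0775 .209 1.62
python3 - <<'E'
from h import *
t=snap("top",3);s=snap("side",3)
cv2.imwrite("pics/c4.png",np.hstack([crop(t,328,166,66,60,6),crop(s,268,160,66,60,6)]))
E
```

```text
t 5.2 pos [ 0.6052 -0.0787  0.208 ] yawy 1.617 q6 -1.87 F [ 0.11  0.09 -2.39] T [ 0.044 -0.025  0.041] open 0.0121 grip 80.0
shift [-0.0004  0.0011 -0.001 ] turn [ 0.001 -0.002 -0.003]
```

View pics/c4.png

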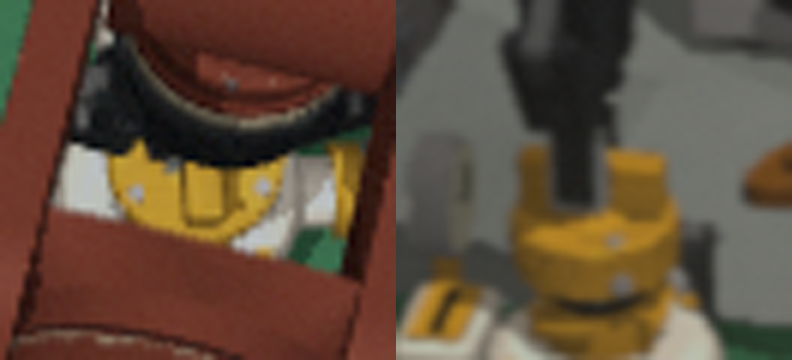

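Side crop: the cover spans columns 511–683 (mid 597) and the collar beneath it about 530–672 (mid 601), so they nearly line up. Top crop: rivets at (137,192) and (263,188).

```bash
python3 - <<'E'
from h import *
t,s=load("top",3),load("side",3)
f=lambda x,y:(328+x/6-.4,166+y/6-.4)
A,B=plane(t,f(137,192),.185),plane(t,f(263,188),.185);print(A,B,(A+B)/2+[.01375,0,0],np.linalg.norm(A-B))
print("bar",plane(t,f(205,190),.209))
# side: rivet 
p=(268+(615-396)/6-.4,160+240/6-.4);print(plane(s,p,.185),tri(t,f(137,192),s,p))
for c in((.598,-.0785),(.600,-.0785),(.602,-.0785)):
    P=np.array([proj(s,(c[0]+.032*np.cos(a),c[1]+.032*np.sin(a),z)) for a in np.linspace(0,6.28,200) for z in(.164,.185)]);print(c,(P.min(0)+P.max(0))[0]/2, proj(s,(.6012,-.0782,.153)))
print("obs mid",268+(597-396)/6-.4)
E
python3 go.py .6055 -.0775 .2 1.62
```

```text
[ 0.58772015 -0.05831392  0.185     ] [ 0.58889419 -0.10377535  0.185     ] [ 0.60205717 -0.08104464  0.185     ] 0.04547658566544641
bar [ 0.58347019 -0.08091576  0.209     ]
[ 0.58820654 -0.0586034   0.185     ] (array([ 0.58789499, -0.05826967,  0.18518507]), np.float64(0.00042176162778119594))
(0.598, -0.0785) 302.3026770023556 [301.38908121 206.82648704]
(0.6, -0.0785) 301.45822549925697 [301.38908121 206.82648704]
(0.602, -0.0785) 300.6143118661871 [301.38908121 206.82648704]
obs mid 301.1
t 5.3 pos [ 0.606  -0.0789  0.2097] yawy 1.617 q6 -1.87 F [ 0.26  0.09 -3.89] T [ 0.002 -0.042 -0.019] open 0.0122 grip 80.0
shift [0.0004 0.0014 0.0097] turn [-0.     0.001 -0.003]
```

```bash
python3 -m jog '[[[0,0.002,0.003],[0,0,0]],[[0,0.002,0.006],[0,0,0]],[[0,0.002,0.009],[0,0,0]],[[0,0.002,0.012],[0,0,0]],[[0,0.002,0.0135],[0,0,0]]]' >/dev/null
python3 go.py .606 -.0768 .186 1.62
```

```text
t 5.8 pos [ 0.6054 -0.0767  0.1952] yawy 1.617 q6 -1.86 F [-0.33  0.39 -4.4 ] T [ 0.033 -0.04  -0.006] open 0.0119 grip 80.1
shift [-0.0006 -0.0001  0.0092] turn [ 0.    -0.001 -0.003]
```

```bash
python3 -m jog '[[[0,0,0.002],[0,0,0]],[[0,0,0.004],[0,0,0]],[[0,0,0.005],[0,0,0]]]' >/dev/null
python3 go.py .606 -.0768 .186 1.62
python3 -m jog '[[[0,0,0.002],[0,0,0]],[[0,0,0.003],[0,0,0]]]' >/dev/null
python3 go.py .606 -.0768 .186 1.62
```

```text
t 6.1 pos [ 0.6055 -0.0768  0.1905] yawy 1.617 q6 -1.86 F [ 0.11 -0.13 -3.13] T [ 0.03  -0.008  0.022] open 0.0122 grip 80.1
shift [-0.0005 -0.      0.0045] turn [ 0.    -0.    -0.003]
t 6.3 pos [ 0.6056 -0.0768  0.1876] yawy 1.617 q6 -1.86 F [ 0.73 -0.05 -3.34] T [0.028 0.    0.025] open 0.012 grip 80.1
shift [-0.0004 -0.0001  0.0016] turn [ 0.    -0.    -0.003]
```

```bash
python3 -m jog '[[[0,0,0.001],[0,0,0]],[[0,0,0.002],[0,0,0]]]' >/dev/null
python3 go.py .606 -.0768 .186 1.62
python3 -m jog '[[[0,0,0.001],[0,0,0]],[[0,0,0.002],[0,0,0]]]' >/dev/null
python3 go.py .606 -.0768 .186 1.62
python3 -m jog '[[[0,0,0.001],[0,0,0]],[[0,0,0.0015],[0,0,0]]]' >/dev/null
python3 go.py .606 -.0768 .186 1.62
```

```text
t 6.5 pos [ 0.6056 -0.0768  0.1857] yawy 1.617 q6 -1.86 F [-0.67 -0.43 -2.89] T [-0.051  0.013  0.004] open 0.0121 grip 80.1
shift [-0.0004 -0.     -0.0003] turn [-0.     0.    -0.003]
t 6.7 pos [ 0.6056 -0.0768  0.1837] yawy 1.617 q6 -1.86 F [-0.6   0.   -2.92] T [ 0.055  0.039 -0.063] open 0.012 grip 80.1
shift [-0.0004 -0.0001 -0.0023] turn [ 0.     0.    -0.003]
t 6.9 pos [ 0.6057 -0.0768  0.1828] yawy 1.617 q6 -1.86 F [-1.43  0.47 -0.79] T [ 0.081  0.342 -0.014] open 0.012 grip 80.6
shift [-0.0003 -0.     -0.0032] turn [-0.     0.    -0.003]
```

```bash
python3 -m jog '[[[0,-0.0003,0],[0,0,0.1]],[[0.0001,-0.0006,0],[0,0,0.2]],[[0.0001,-0.0009,0],[0,0,0.3]],[[0.0001,-0.0009,0],[0,0,0.3]]]' >/dev/null
python3 go.py .6057 -.0768 .186 1.32
python3 - <<'E'
from station import ctrl
E
python3 -m jog '[[[0,0,0],[0,0,0]]]' | grep contact; python3 go.py .6057 -.0768 .186 1.32
```

```text
t 7.3 pos [ 0.6059 -0.0778  0.1829] yawy 1.317 q6 -1.57 F [-0.84 -0.17 -0.49] T [ 0.052  0.03  -0.027] open 0.0123 grip 80.5
shift [ 0.0005  0.0009 -0.0031] turn [-0.     0.001 -0.003]
contact_force: [-0.1, -1.6, 0.3]
t 7.4 pos [ 0.6059 -0.0778  0.1829] yawy 1.319 q6 -1.57 F [-0.11 -1.64  0.28] T [-0.056 -0.006 -0.03 ] open 0.0121 grip 80.5
shift [ 0.0005  0.0009 -0.0031] turn [-0.     0.001 -0.001]
```

```bash
python3 -m jog '[[[0,-0.0002,0],[0,0,0.08]],[[0,-0.0004,0],[0,0,0.14]],[[0.0001,-0.0006,0],[0,0,0.2]],[[0.0001,-0.0006,0],[0,0,0.2]]]' >/dev/null
python3 go.py .6057 -.0768 .186 1.12
python3 -m jog '[[[0,-0.0002,0],[0,0,0.05]],[[0,-0.0003,0],[0,0,0.1]],[[0,-0.0003,0],[0,0,0.1]]]' >/dev/null
python3 go.py .6057 -.0768 .186 1.02
```

```text
t 7.8 pos [ 0.6056 -0.0783  0.1828] yawy 1.118 q6 -1.37 F [-0.79 -0.12 -0.31] T [ 0.012 -0.013  0.051] open 0.0122 grip 80.5
shift [ 0.0006  0.0014 -0.0032] turn [ 0.     0.001 -0.002]
t 8.1 pos [ 0.6055 -0.0786  0.1828] yawy 1.019 q6 -1.27 F [-0.57  0.16  1.33] T [-0.037  0.012 -0.079] open 0.0121 grip 80.6
shift [ 0.0008  0.0017 -0.0032] turn [ 0.     0.001 -0.001]
```

```bash
for i in 1 2; do python3 -m jog '[[[0,-0.0001,0],[0,0,0.025]],[[0,-0.00015,0],[0,0,0.05]],[[0,-0.00015,0],[0,0,0.05]]]' >/dev/null
python3 go.py .6057 -.0768 .186 |head -1; done
```

```text
t 8.4 pos [ 0.6054 -0.0787  0.1827] yawy 0.967 q6 -1.22 F [ 0.55 -0.08  1.89] T [-0.042 -0.01   0.083] open 0.0123 grip 80.8
t 8.7 pos [ 0.6053 -0.0788  0.1827] yawy 0.916 q6 -1.17 F [ 0.6  -0.01  2.59] T [-0.002 -0.017 -0.001] open 0.0124 grip 81.0
```

```bash
python3 -m jog '[[[0,-0.0001,0],[0,0,0.025]],[[0,-0.00015,0],[0,0,0.05]],[[0,-0.00015,0],[0,0,0.05]]]' >/dev/null
python3 go.py .6057 -.0768 .186 |head -1
python3 -m jog '[[[0,-0.0001,0],[0,0,0.025]],[[0,-0.00015,0],[0,0,0.05]],[[0,-0.00015,0],[0,0,0.05]]]' >/dev/null
python3 go.py .6057 -.0768 .186 |head -1
```

```text
t 9.0 pos [ 0.6052 -0.0789  0.1827] yawy 0.866 q6 -1.12 F [0.58 0.08 4.63] T [-0.053 -0.051 -0.019] open 0.012 grip 81.0
t 9.3 pos [ 0.605  -0.0791  0.1826] yawy 0.816 q6 -1.07 F [1.12 0.92 5.29] T [ 0.024 -0.06   0.061] open 0.012 grip 81.2
```

```bash
python3 -m jog '[[[0,-0.0001,-0.0003],[0,0,0.025]],[[0,-0.00015,-0.0003],[0,0,0.05]],[[0,-0.00015,-0.0003],[0,0,0.05]]]' >/dev/null
python3 go.py .6057 -.0768 .186 |head -1
python3 -m jog '[[[0,-0.0001,0],[0,0,0.025]],[[0,-0.00015,0],[0,0,0.05]],[[0,-0.00015,0],[0,0,0.05]]]' >/dev/null
python3 go.py .6057 -.0768 .186 |head -1
```

```text
t 9.6 pos [ 0.6048 -0.0791  0.1826] yawy 0.766 q6 -1.02 F [0.23 0.79 4.8 ] T [-0.021 -0.072  0.028] open 0.0122 grip 81.2
t 9.9 pos [ 0.6046 -0.0792  0.1826] yawy 0.716 q6 -0.97 F [0.47 0.47 5.46] T [ 0.013 -0.107  0.01 ] open 0.0121 grip 81.2
```

```bash
python3 -m jog '[[[0,-0.0001,0],[0,0,0.025]],[[0,-0.00015,0],[0,0,0.05]],[[0,-0.00015,0],[0,0,0.05]]]' >/dev/null
python3 go.py .6057 -.0768 .186 |head -1
python3 -m jog '[[[0,-0.0001,0],[0,0,0.025]],[[0,-0.00015,0],[0,0,0.05]],[[0,-0.00015,0],[0,0,0.05]]]' >/dev/null
python3 go.py .6057 -.0768 .186 |head -1
```

```text
t 10.2 pos [ 0.6044 -0.0792  0.1826] yawy 0.666 q6 -0.92 F [0.08 0.86 5.32] T [ 0.067 -0.015  0.05 ] open 0.0119 grip 81.3
t 10.5 pos [ 0.6042 -0.0792  0.1825] yawy 0.616 q6 -0.87 F [-0.88  0.18  5.1 ] T [0.048 0.055 0.124] open 0.0121 grip 81.3
```

```bash
python3 -m jog '[[[0,-0.0001,0],[0,0,0.03]],[[0,-0.0001,0],[0,0,0.03]]]' >/dev/null
python3 go.py .6057 -.0768 .186 |head -1
python3 -m jog '[[[0,0,0],[0,0,0]]]' >/dev/null
python3 go.py .6057 -.0768 .186 |head -1
```

```text
t 10.7 pos [ 0.604  -0.0792  0.1824] yawy 0.586 q6 -0.84 F [0.38 1.14 5.3 ] T [ 0.105 -0.011  0.137] open 0.012 grip 81.3
t 10.8 pos [ 0.604  -0.0792  0.1824] yawy 0.586 q6 -0.84 F [-0.11 -0.08  5.09] T [0.094 0.056 0.159] open 0.012 grip 81.3
```

```bash
python3 -m jog '[[[0,-0.0001,0.0001],[0,0,0.03]],[[0,-0.0001,0.0001],[0,0,0.03]]]' >/dev/null
python3 go.py .6057 -.0768 .186 |head -1
python3 -m jog '[[[0,0,0],[0,0,0]]]' >/dev/null
python3 go.py .6057 -.0768 .186 |head -1
```

```text
t 11.0 pos [ 0.6039 -0.0793  0.1824] yawy 0.556 q6 -0.81 F [-0.59  0.78  4.76] T [0.099 0.077 0.224] open 0.0121 grip 81.3
t 11.1 pos [ 0.6039 -0.0793  0.1823] yawy 0.557 q6 -0.81 F [-0.02  0.59  5.25] T [0.103 0.064 0.23 ] open 0.0123 grip 81.3
```

```bash
python3 -m jog '[[[0,-0.0001,0.0001],[0,0,0.03]],[[0,-0.0001,0.0001],[0,0,0.03]]]' >/dev/null
python3 go.py .6057 -.0768 .186 |head -1
python3 -m jog '[[[0,0,0],[0,0,0]]]' >/dev/null
python3 go.py .6057 -.0768 .186 |head -1
python3 -m jog '[[[0,0,0],[0,0,0]]]' >/dev/null
python3 go.py .6057 -.0768 .186 |head -1
```

```text
t 11.3 pos [ 0.6038 -0.0793  0.1823] yawy 0.526 q6 -0.78 F [-0.56  1.15  4.6 ] T [0.106 0.075 0.277] open 0.0122 grip 81.3
t 11.4 pos [ 0.6038 -0.0793  0.1822] yawy 0.527 q6 -0.78 F [-0.99  0.98  5.56] T [0.085 0.077 0.218] open 0.0123 grip 81.3
t 11.5 pos [ 0.6038 -0.0793  0.1822] yawy 0.527 q6 -0.78 F [-0.88  1.35  5.86] T [0.113 0.096 0.326] open 0.012 grip 81.3
```

```bash
python3 -m jog '[[[0,-0.0001,0.0001],[0,0,0.022]],[[0,-0.0001,0.0001],[0,0,0.022]]]' >/dev/null
python3 go.py .6057 -.0768 .186 |head -1
python3 -m jog '[[[0,0,0],[0,0,0]]]' >/dev/null
python3 go.py .6057 -.0768 .186 |head -1
python3 -m jog '[[[0,0,0],[0,0,0]]]' >/dev/null
python3 go.py .6057 -.0768 .186 |head -1
python3 -m jog '[[[0,0,0],[0,0,0]]]' >/dev/null
python3 go.py .6057 -.0768 .186 |head -1
```

```text
t 11.7 pos [ 0.6037 -0.0793  0.1822] yawy 0.505 q6 -0.76 F [-0.61  0.94  5.74] T [0.107 0.071 0.392] open 0.0126 grip 81.4
t 11.8 pos [ 0.6037 -0.0793  0.1822] yawy 0.505 q6 -0.76 F [-0.93  1.82  6.03] T [0.085 0.156 0.416] open 0.0123 grip 81.4
t 11.9 pos [ 0.6037 -0.0794  0.1822] yawy 0.505 q6 -0.76 F [-0.94  0.71  5.47] T [0.152 0.157 0.393] open 0.0121 grip 81.4
t 12.0 pos [ 0.6037 -0.0793  0.1822] yawy 0.505 q6 -0.76 F [-1.08  1.23  5.72] T [0.059 0.104 0.393] open 0.0121 grip 81.4
```

Torque has settled at about 0.39 N m, which is snug and below the limit. Releasing now.

```bash
python3 -m jog '[[[0,0,0],[0,0,0]],[[0,0,0],[0,0,0]],[[0,0,0],[0,0,0]],[[0,0,0],[0,0,0]]]' 0.6 >/dev/null
python3 go.py .6037 -.0793 .25
python3 -m jog '[[[0,0,-0.01],[0,0,0]],[[0,0,-0.03],[0,0,0]],[[0,0,-0.06],[0,0,0]],[[0,0,-0.1],[0,0,0]],[[0,0,-0.14],[0,0,0]]]' >/dev/null
python3 -m jog '[[[0.05,0,0],[0,0,0]],[[0.1,0,0],[0,0,0]],[[0.15,0,0],[0,0,0]],[[0.2,0,0],[0,0,0]],[[0.2,0,0],[0,0,0]]]' >/dev/null
python3 go.py .6037 -.0793 .25
python3 - <<'E'
from h import *
t=snap("top",4);s=snap("side",4)
cv2.imwrite("pics/c5.png",np.hstack([crop(t,308,146,100,150,4),crop(s,240,160,100,150,4)]))
E
```

```text
t 12.4 pos [ 0.6036 -0.0796  0.1815] yawy 0.505 q6 -0.76 F [-0.39  0.2   0.42] T [ 0.042 -0.033  0.021] open 0.051 grip 0.0
shift [ 0.0003  0.0001 -0.0685] turn [-0.001 -0.001 -0.   ]
t 13.4 pos [0.5051 0.0995 0.3237] yawy 0.511 q6 -0.46 F [ 0.68 -1.12  0.21] T [-0.047 -0.081 -0.011] open 0.0509 grip 0.0
shift [-0.2042 -0.0016  0.0736] turn [ 0.002 -0.001  0.   ]
```

View pics/c5.png

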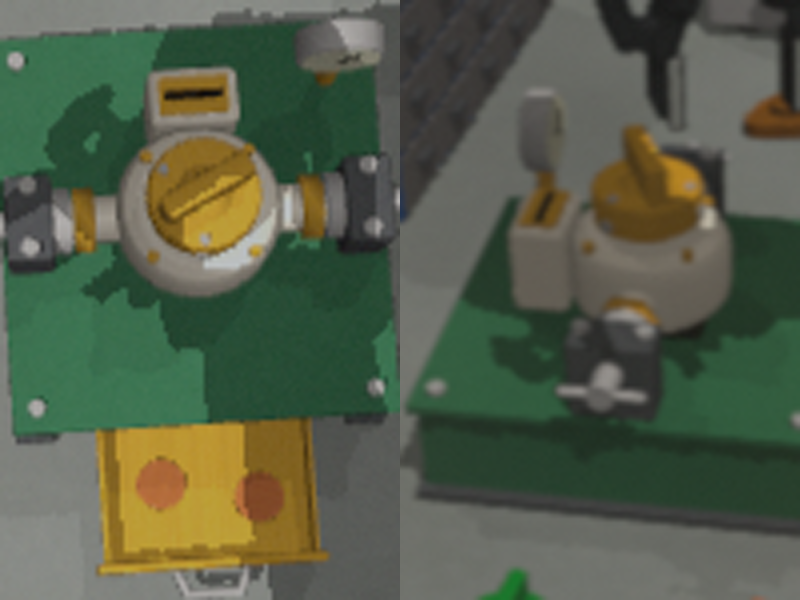

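The cover sits level on the collar at top crop (205,195), with the bar turned to about -1.07 rad. The coins at (160,483) and (262,497) and the tray are unmoved, and the arm is clear.

```bash
python3 -m jog '[[[0,0,0],[0,0,0]],[[0,0,0],[0,0,0]]]' >/dev/null; python3 -c "
from station import job;print(job.finish_job())"
```

```text
the job is handed in; nothing more can be done
None
```

The brass cover is on the collar and turned clockwise until the wrist read about 0.39 N m (highest single reading 0.42). I released it and handed the job in at about 14 s; in the last picture the coins and tray looked unmoved.

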